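Raise the window of the jar dust guard to its mark

TASK

Push the clear sliding window of the sloping dust guard smoothly up from beneath its lip, with the fingertips, until the lip is level with the two pointers on the side rails; leave it standing there and take the hand away. Do not take hold of the lip, press on its top or fling the window, and leave the pointers, the jars and the lids where they are.

Things in the scene. Friction and masses are not known exactly. Their poses are not given: they have to be found in the camera images.
- sash: clear window in a thin aluminium frame, 290 mm wide (y), 170 mm high, leaning 30 degrees back from vertical, its top away from the robot. It slides up that slope between two rails, at most 250 mm; counterweighted: stays where it is left, takes 2 to 5 N to push up. Axes: z up the slope (sliding direction), y along the lip, -x square out to the robot. Origin: mid-width, on the lip's underside, in line with the rails' front
- lip_front (a point): middle of the front edge of the lip, at half its thickness; axes as the window. The lip: aluminium bar along the window's lower edge, 290 mm long, 14 mm thick, its front edge 34 mm out from the rails; a 3 mm rubber strip covers its top (not to be pressed). Its underside starts 100 to 150 mm above the table; below it is an open slot that fingers can enter by 60 mm
- mark (a point): the mark: midway between the two pointers, at their height, 34 mm out from the rails; axes as the window. Pointers: black, 8 mm thick, 34 mm long, one standing out from each side rail 166 mm from the middle, both at one height, 60 to 190 mm up the slope from the lip's start. The lip is level with them when lip_front and mark agree along z
- guard: the dust guard: two aluminium side rails, 24 mm wide and 320 mm apart (centres), 500 mm long, leaning 30 degrees back, on feet, with clear cheeks and an open back; fixed to the table. Origin: on the table, midway between the feet of the rails. Axes: z vertical, x level, away from the robot through the window, y along the lip
- closed_jar: glass jar with a brass lid, 66 mm across, 95 mm tall, standing on the table in front of one side of the guard; origin in the middle of its underside
- open_jar: open greenish glass jar, 68 mm across, 85 mm tall, on the table in front of one side of the guard; origin in the middle of its underside
- lids: two stacked brass jar lids (one piece), 72 mm across, 30 mm tall, on the table in front of the guard; origin in the middle of the underside
There are look-alikes about, which are no part of the job. Of the things that look like the lids, the middle-sized one is meant. Of the things that look like the open_jar, take the one that is farthest to the robot's right at the start.

How it is judged:
On the way, in this order (a step that is already met when the one before it is completed fails the run):
1. the fingers push on the lip while it is still more than 20 mm below the pointers (contact force between the fingers and sash_c4 above 0.8 N and z of lip_front in the frame of mark below -0.02 m), for 0.1 s.
2. the lip comes level with the pointers (z of lip_front in the frame of mark between -0.01 and 0.01 m), for 0.2 s.
At the end, for the whole second after the job is handed in: The lip stands at rest level with the pointers, within 10 mm along the slope; the jars and the lids stand upright within 30 mm of where they were (all of step 2 and linear speed of sash below 0.005 m/s and distance of each of closed_jar, open_jar, lids from where it was at the start of the episode below 0.03 m and angle between each of closed_jar, open_jar, lids's own z axis and vertical below 0.2 rad); the robot touches nothing.
It fails at once if the top of the lip is pressed (over 2 N), as in taking hold of it (contact force between anything else and sash_c5 above 2 N).
It fails at once if the window is flung up or dropped (faster than 0.35 m/s) (linear speed of sash above 0.35 m/s).
It fails at once if the pointers are shifted by more than 4 mm (distance of mark from where it was at the start of the episode above 0.004 m).
It fails at once if a jar or the lids are pushed more than 30 mm, lifted or tipped (distance of any of closed_jar, open_jar, lids from where it was at the start of the episode above 0.03 m or height (world z) of any of closed_jar, open_jar, lids above 0.02 m or angle between any of closed_jar, open_jar, lids's own z axis and vertical above 0.4 rad).
It also fails if it takes over 35 s, if anything falls off the work surface, if the arm or the gripper's body presses on something with over 40 N, if the wrist force passes 120 N, or if a joint passes its speed limit or range.

ROBOT

A 6-joint arm with a two-finger parallel gripper is mounted at the origin on the work surface. World frame = base frame: x ahead of the robot, y to its left, z up, the work surface at z = 0. Lengths are in m, angles in rad, forces in N, time in s.
With the tool pointing down it reaches from about 0.35 to 0.975 m from the base axis. Payload 7.1 kg.
Tool frame: the origin (TCP) lies where the fingers leave the gripper's body, on its centre line; the fingertips stand env.finger_overhang ahead of it and the grasp point (between the pads) lies 61 mm ahead of it (env.finger_overhang is the distance from the TCP to the fingertips, in m); z points along the fingers, y is the direction in which the jaws open and shut (so a half turn about z gives the same grasp; the last joint's range is limited). The gripper opens to 88 mm and grips with 3 to 60 N. Pads are 20 mm wide; open, the fingers measure 115 mm over their backs; the gripper's body (75 mm by 178 mm) begins 61 mm behind the grasp point.
Start: joints at [-1.218, 0.423, 1.63, -0, 1.089, -0.019], TCP at [0.227, -0.582, 0.303] pointing down, gripper open.
Joint ranges: [-3, 3], [-0.9, 2.11], [0.09, 2.58], [-1.31, 4.45], [0.11, 2.69], [-2.54, 2.54]. Speed limits (rad/s): [2.39, 2.39, 3.01, 3.14, 3.14, 3.14].

INTERFACE

Orientations are given as a unit quaternion [w, x, y, z].
In Python, from station import env gives the robot as it stands.
- The arm moves only by the shell command python3 -m crank 'ROWS' [FORCE]. ROWS is JSON, a list of rows, each a list of 5 numbers: the closure, from 0 (fully open) to 1 (shut), then the shift along the tool's x, y, z in mm, then the turn about the tool's z in degrees. A call has 1 to 12 rows; each row is the pose to reach, as a shift and turn from the pose commanded when the call began, along the tool's axes at that moment; what a row does not reach only later rows make up. A row lasts 1/10 s, in which the tool goes at most 50 mm and 8.59 degrees, less where a joint would pass 70% of its speed; a pose out of reach is approached as far as the arm can. A call with a gripper value outside its range is refused whole. The fingers move at their own pace and stop on an object; FORCE is the grip in N (left out, the last holds). Time passes only in rows, so rows that repeat a pose let the fingers close. It gives the time, the measured TCP pose, the force and the opening at its end, in the units of the state.
- env.sense(): the state, without advancing time (a new reading comes with each control period).
- env.capture(name): name is "scene" or "top" or "wrist"; returns the picture (420x560x3 uint8, red, green, blue); there is no depth.
- env.calibration(name): a dict with "fx", "fy", "cx", "cy" (pixels), "k1" (the pictures are not rectified: a ray, as slopes to the right and down, at radius r is drawn at 1 + k1 r^2 times it, then the intrinsics apply), "cam_to_world" (4x4, takes a point from camera to world coordinates); the wrist camera has in their place "tool_from_camera" (4x4, takes a point from camera to tool coordinates, whose origin is the TCP and whose axes are the flange's). Camera axes: x right, y down, z forward; pixel columns grow to the right and rows downward; lengths in m; the calibration is good to about 2 mm. A picture is of the moment at which its call begins: read the wrist's pose just before it. calibration takes no time and is no camera call.
- env.close_job(): hands the job in, once; it reports no verdict.
Trained networks look in the newest picture that a camera, given by its name, has taken for a name from the list of things; names that differ only in an ending like _2 or _b are one class to them, and where a whole thing is asked for, a point or a joint stands for the part that bears it (a point fixed in the world has none). Each returns a list of dicts, best first, with "score" (0 to 1); they miss things now and then, are a little off and sometimes report something else, mostly with a low value. They report only what shows in the picture. A call takes as long as a camera call. They do not tell look-alikes from the thing itself.
- env.spot_in(camera, query): "bbox" ([centre column, centre row, width, height] in pixels, round what is visible of it).
- env.mark_of(camera, query): "xy" ([column, row] in pixels: a listed point, or the origin of a listed thing).
The state is a dict: "clock": time; "joints": joint angles; "qvel": joint speeds; "effort": joint torques, N m; "position": TCP position; "tool_rot": TCP orientation; "force": force on the tool from outside, world axes, zero at the start; "moment": the same for the moment, N m; "finger_gap": finger opening in m.
Only numpy, scipy, OpenCV 4.12 (cv2) and the standard library are available. Lean on these libraries where they do the work, as an engineer would, in place of code of your own. Each camera call takes 0.05 s, during which the arm holds its last target. There are 200 camera calls.

## Working session

There is one attempt and no reset: what is moved stays moved. The work goes in short steps, Python scripts to look and compute and a shell command to move; the robot and the scene stay as the last step left them, time stands still between calls to the robot, and variables do not carry over. Pictures are saved under pics/ and viewed, about 8 in all and at most 12, crops included, and the job is handed in when it is done.

```bash
mkdir -p pics; ls; python3 - <<'E'
from station import env
import cv2,numpy as np
s=env.sense();print({k:np.round(v,3).tolist() for k,v in s.items()},env.finger_overhang)
for c in("scene","top"):
    im=env.capture(c);cv2.imwrite(f"pics/{c}0.png",im[...,::-1])
    k=env.calibration(c);print(c,{a:np.round(b,4).tolist() for a,b in k.items()})
    for q in("lip_front","mark","guard","sash","closed_jar","open_jar","lids"):
        print(q,[(round(d["score"],2),np.round(d["xy"]).tolist()) for d in env.mark_of(c,q)][:5])
E
```

```text
pics
{'clock': 0.0, 'joints': [-1.218, 0.424, 1.631, 0.0, 1.089, -0.019], 'qvel': [0.0, 0.002, -0.001, -0.0, -0.0, -0.001], 'effort': [-0.001, -54.464, -27.366, 0.064, 0.023, -0.0], 'position': [0.227, -0.582, 0.302], 'tool_rot': [-0.001, 0.983, 0.185, -0.0], 'force': [0.425, 0.504, 0.139], 'moment': [0.001, 0.003, 0.003], 'finger_gap': 0.088} 0.08
scene {'fx': 470.3191, 'fy': 470.3191, 'cx': 284.3329, 'cy': 211.3591, 'k1': 0.0434, 'cam_to_world': [[0.7714, 0.5274, -0.3561, 0.7531], [0.6363, -0.6316, 0.4429, -0.3348], [0.0086, -0.5682, -0.8228, 0.8067], [0.0, 0.0, 0.0, 1.0]]}
lip_front [(0.85, [317.0, 243.0])]
mark []
guard [(0.68, [298.0, 267.0])]
sash [(0.73, [330.0, 256.0]), (0.19, [315.0, 244.0])]
closed_jar [(0.83, [327.0, 184.0])]
open_jar [(0.85, [190.0, 306.0]), (0.72, [286.0, 160.0]), (0.58, [279.0, 209.0])]
lids [(0.93, [261.0, 266.0]), (0.92, [204.0, 385.0]), (0.59, [229.0, 227.0])]
top {'fx': 456.8486, 'fy': 456.8486, 'cx': 280.9845, 'cy': 210.0352, 'k1': -0.0494, 'cam_to_world': [[-0.0252, -0.9887, 0.1481, 0.346], [-0.9995, 0.0221, -0.0225, 0.0271], [0.019, -0.1486, -0.9887, 0.9116], [0.0, 0.0, 0.0, 1.0]]}
lip_front []
mark []
guard [(0.45, [280.0, 167.0])]
sash [(0.69, [276.0, 157.0])]
closed_jar [(0.97, [175.0, 237.0])]
open_jar [(0.8, [235.0, 256.0]), (0.75, [371.0, 246.0]), (0.62, [178.0, 300.0])]
lids [(0.83, [405.0, 188.0]), (0.64, [285.0, 278.0]), (0.57, [299.0, 229.0]), (0.2, [370.0, 244.0])]
```

View pics/scene0.png

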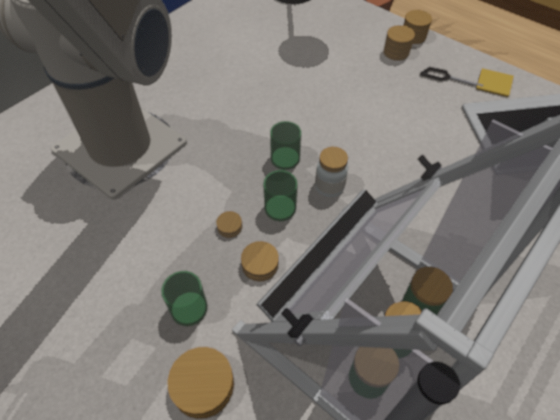

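View pics/top0.png

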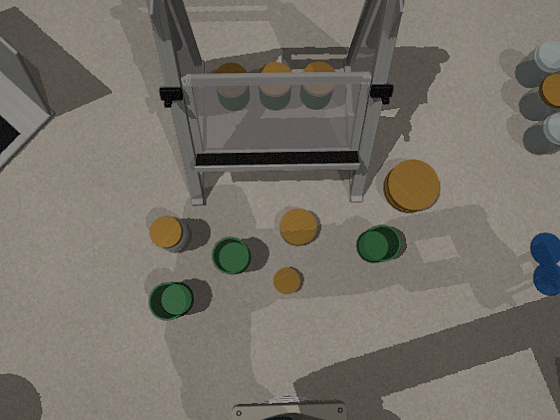

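The scene view shows the lip strip from (262,303) to (372,195) and the pointers at (298,322) and (430,167). In the top view the strip runs (195,160)–(358,160), with the pointers at (171,95) and (381,93).

- **Lids candidates (top):** large (412,186), middle (299,227), small (287,280). The middle one is meant.
- **Open jar candidates (top):** (378,244), (232,256), (171,300). (378,244) is farthest right, so it is the one meant.

Next I'll enlarge both views for the geometry.

```bash
python3 - <<'E'
import cv2
a=cv2.imread("pics/scene0.png")[150:350,235:455];cv2.imwrite("pics/s_c.png",cv2.resize(a,None,fx=3,fy=3,interpolation=cv2.INTER_CUBIC))
a=cv2.imread("pics/top0.png")[70:270,145:410];cv2.imwrite("pics/t_c.png",cv2.resize(a,None,fx=3,fy=3,interpolation=cv2.INTER_CUBIC))
E
```

```text
(no output)
```

View pics/s_c.png

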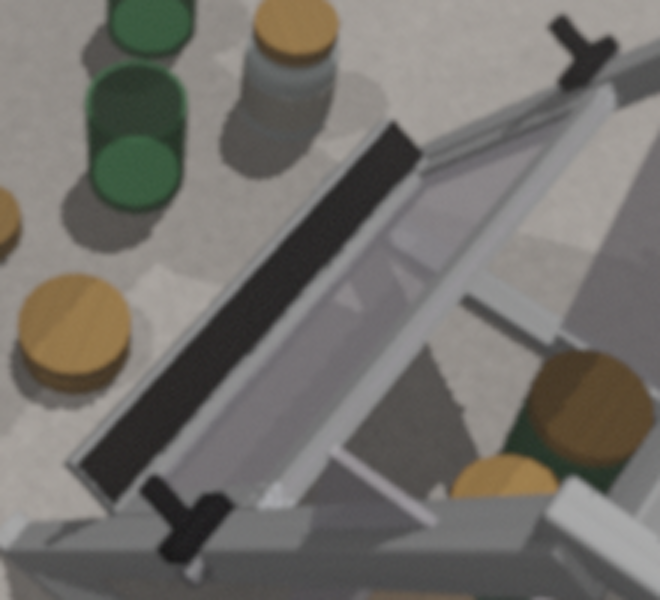

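View pics/t_c.png

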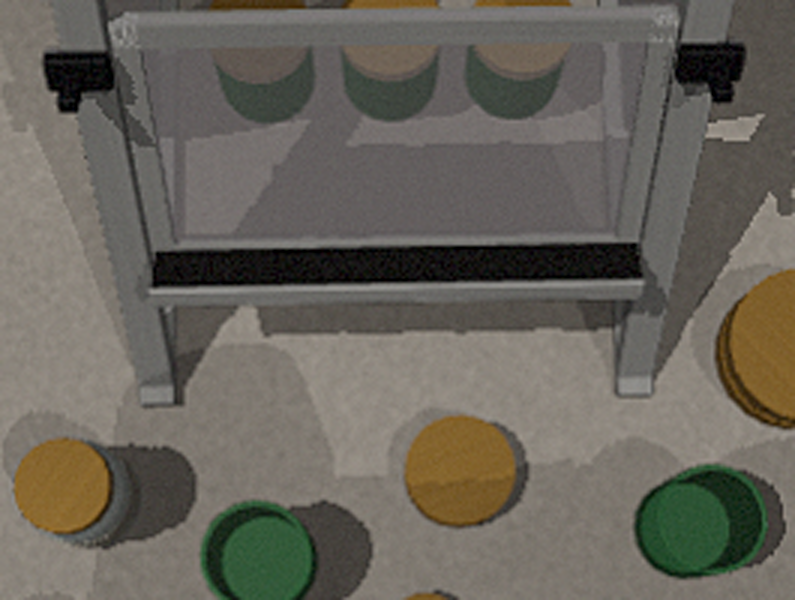

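The crops show the lip front top corners in the scene view at (258.3,304.3) and (365.7,190.7), with pointer tips at (286,312) and (422,159). In the top view the lip front face mid ends are at (195,169) and (359.3,167.3), with tips at (167.7,105.3) and (386,102.7). The middle lid and the far-right green jar are confirmed. Next I'll fit the guard geometry.

```bash
cat >h.py <<'E'
from station import env
import numpy as np,cv2
from scipy.optimize import least_squares
from scipy.spatial.transform import Rotation as R
def proj(c,P):
    k=env.calibration(c);T=np.linalg.inv(np.array(k["cam_to_world"]));p=np.atleast_2d(P)@T[:3,:3].T+T[:3,3]
    u=p[:,:2]/p[:,2:];u=u*(1+k["k1"]*(u**2).sum(1))[:,None]
    return u*[k["fx"],k["fy"]]+[k["cx"],k["cy"]]
def onz(c,uv,z):
    k=env.calibration(c);T=np.array(k["cam_to_world"]);K=np.array([[k["fx"],0,k["cx"]],[0,k["fy"],k["cy"]],[0,0,1]])
    u=cv2.undistortPoints(np.array([[uv]],float),K,np.array([k["k1"],0,0,0]))[0,0];d=T[:3,:3]@[*u,1]
    return T[:3,3]+d*(z-T[2,3])/d[2]
def S(yaw): # sash axes in world (columns)
    return R.from_euler("z",yaw).as_matrix()@R.from_euler("y",30,degrees=True).as_matrix()
def W(p,s,l): # sash-local point at slope distance s
    return np.array([p[0],p[1],0])+S(p[2])@np.array([l[0],l[1],l[2]+s])
E
python3 - <<'E'
from h import *
f=[("scene",(258.3,304.3),3,(-.034,-.145,.014)),("scene",(365.7,190.7),3,(-.034,.145,.014)),
("top",(195,169),3,(-.034,.145,.007)),("top",(359.3,167.3),3,(-.034,-.145,.007)),
("scene",(286,312.3),4,(-.034,-.166,.0)),("scene",(422.3,159),4,(-.034,.166,.0)),
("top",(167.7,105.3),4,(-.034,.166,0)),("top",(386,102.7),4,(-.034,-.166,0))]
def res(p): return np.concatenate([proj(c,W(p,p[i],l))[0]-uv for c,uv,i,l in f])
r=least_squares(res,[.6,0,0,.14,.3]);p=r.x
print(p.round(4),"resid",r.fun.round(1).tolist())
print("lip",W(p,p[3],(-.034,0,.007)).round(4),"mark",W(p,p[4],(-.034,0,0)).round(4),"dz",p[4]-p[3]-.007, "lip underside h",p[3]*np.cos(np.pi/6))
for n,uv in dict(closed=(166,232,.095),openj=(371,246,0),lids=(299,226,.03),green2=(235,257,.0),big=(412,185,.03),small=(287,280,.02),footL=(199,203,.02),footR=(356,199,.02)).items(): print(n,onz("top",uv[:2],uv[2]).round(3))
np.save("p.npy",p)
E
```

```text
[ 0.5067  0.0145 -0.0079  0.1164  0.2672] resid [0.4, 0.9, 0.0, -0.4, -0.1, 0.3, -0.8, -0.1, -1.2, -0.3, -1.0, -0.2, 0.4, -1.1, -1.0, -0.6]
lip [0.539  0.0143 0.1239] mark [0.6109 0.0137 0.2484] dz 0.1437458347708091 lip underside h 0.10083853111596754
closed [0.433 0.216 0.095]
openj [ 0.406 -0.172  0.   ]
lids [ 0.446 -0.027  0.03 ]
green2 [0.39 0.1  0.  ]
big [ 0.523 -0.255  0.03 ]
small [ 0.343 -0.001  0.02 ]
footL [0.497 0.168 0.02 ]
footR [ 0.498 -0.143  0.02 ]
```

Fit residuals are about 1 px. The lip's lower front corner is near (0.5355, 0.0145, 0.118), and it has 144 mm to travel up the slope.

The tool always points down, so I'll use closed vertical fingers with their front faces against that lower corner. I'll drive them forward and up, slightly steeper than the slope. First the fingers close in the air and I stand off in front.

```bash
python3 -m crank '[[1,40,-40,0,5],[1,80,-80,0,10],[1,115,-115,0,15],[1,150,-150,0,20],[1,185,-190,0,22],[1,220,-225,0,22],[1,255,-260,0,22],[1,290,-295,0,22],[1,325,-330,0,22],[1,360,-365,0,22],[1,395,-400,0,22],[1,420,-430,0,22]]' 20; python3 - <<'E'
from h import *
s=env.sense();M=R.from_quat(np.roll(s["tool_rot"],-1)).as_matrix();p=np.load("p.npy")
print(M.round(3)); t=W(p,p[3],(-.034,0,0)); print("corner",t,"to corner in tool mm",(M.T@(t-s["position"])*1000).round(1),s["finger_gap"],s["clock"],s["force"])
print(env.calibration("wrist"))
E
```

```text
clock: 2.0
position: [0.4626, -0.0282, 0.3031]
tool_rot: [0.0, 1.0, -0.006, 0.001]
force: [0.9, -0.4, 0.4]
finger_gap: 0.0005
[[ 1.    -0.012  0.001]
 [-0.012 -1.    -0.   ]
 [ 0.001  0.    -1.   ]]
corner [0.53550027 0.01431356 0.11783853] to corner in tool mm [ 72.2 -43.4 185.4] 0.0005141741987980198 2.0 [ 0.89491893 -0.40887953  0.44506845]
{'fx': 305.25691230068986, 'fy': 305.25691230068986, 'cx': 284.86804863767554, 'cy': 207.87379632300053, 'k1': -0.06895839148195902, 'tool_from_camera': array([[-1.67937132e-04, -9.65950462e-01, -2.58727030e-01,
         6.95467247e-02],
       [ 9.99999946e-01, -2.35594708e-04,  2.30496573e-04,
        -1.87942488e-04],
       [-2.83602990e-04, -2.58726978e-01,  9.65950449e-01,
        -8.24616539e-02],
       [ 0.00000000e+00,  0.00000000e+00,  0.00000000e+00,
         1.00000000e+00]])}
```

```bash
python3 -m crank '[[1,10,-43,40,0],[1,20,-43,80,0],[1,25,-43,120,0],[1,25,-43,140,0],[1,25,-43,140,0]]'; python3 - <<'E'
from h import *
s=env.sense();M=R.from_quat(np.roll(s["tool_rot"],-1)).as_matrix();p=np.load("p.npy")
t=W(p,p[3],(-.034,0,0)); print("to corner in tool mm",(M.T@(t-s["position"])*1000).round(1),s["force"])
a=env.capture("scene");b=env.capture("wrist")
cv2.imwrite("pics/both1.png",cv2.resize(np.vstack([cv2.resize(a[100:350,170:470],(560,467)),b[:,:]]),None,fx=.67,fy=.67)[...,::-1])
E
```

```text
clock: 2.5
position: [0.4857, 0.0127, 0.1601]
tool_rot: [0.0, 1.0, -0.006, -0.003]
force: [-0.3, 0.6, 1.2]
finger_gap: 0.0007
to corner in tool mm [50.  -2.2 42. ] [-0.25415907  0.57497175  1.16256686]
```

View pics/both1.png

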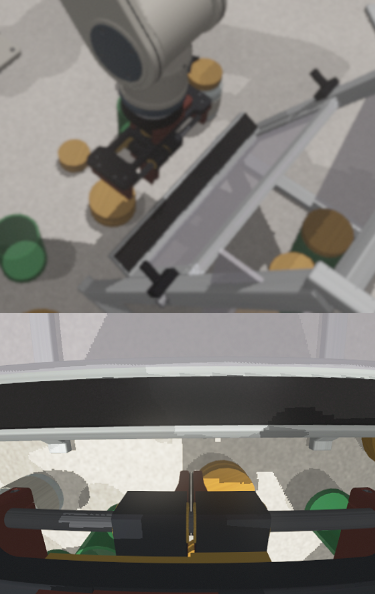

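The fingers stand closed in front of the lip's middle, tips about 38 mm below its lower corner and clear of the lids. Now I'll creep up to contact.

```bash
python3 -m crank '[[1,10,0,0,0],[1,20,0,0,0],[1,30,0,0,0],[1,34,0,0,0],[1,34,0,0,0]]'; python3 -m crank '[[1,2,0,-2,0],[1,4,0,-5,0],[1,6,0,-9,0],[1,8,0,-13,0],[1,8,0,-13,0]]'
```

```text
clock: 3.1
position: [0.5218, 0.012, 0.163]
tool_rot: [-0.0, 1.0, -0.006, 0.0]
force: [0.1, 0.5, 0.3]
finger_gap: 0.0002
clock: 3.6
position: [0.5294, 0.012, 0.1763]
tool_rot: [-0.0, 1.0, -0.006, 0.0]
force: [-4.0, 0.9, 1.2]
finger_gap: 0.0005
```

Contact made at about 4 N. I'll continue the push at about 0.08 m/s.

```bash
python3 -m crank '[[1,2,0,-3.5,0],[1,5,0,-9,0],[1,9,0,-16,0],[1,13,0,-23,0],[1,17,0,-30,0],[1,21,0,-37,0],[1,25,0,-44,0],[1,28,0,-49,0],[1,30,0,-52.5,0],[1,30,0,-52.5,0]]'; python3 - <<'E'
from h import *
s=env.sense();p=np.load("p.npy")
for c in("scene","top"):
    im=env.capture(c);cv2.imwrite(f"pics/{c}2.png",im[...,::-1])
    for q in("lip_front","sash"):print(c,q,[(round(d["score"],2),np.round(d["xy"],1).tolist()) for d in env.mark_of(c,q)][:2])
    for x in(0,40,50,60,70):print(x,proj(c,W(p,p[3]+x/1000,(-.034,0,.007))).round(1), proj(c,W(p,p[3]+x/1000,(-.034,-.145,.014))).round(1))
a=cv2.imread("pics/scene2.png")[150:350,235:455];cv2.imwrite("pics/s2.png",cv2.resize(a,None,fx=3,fy=3,interpolation=cv2.INTER_CUBIC))
E
```

```text
clock: 4.6
position: [0.56, 0.0118, 0.2296]
tool_rot: [-0.0, 1.0, -0.006, 0.001]
force: [-4.8, 1.4, 2.7]
finger_gap: 0.0002
scene lip_front [(0.68, [339.7, 232.8])]
scene sash [(0.86, [350.0, 254.0])]
0 [[314.7 243.8]] [[258.7 305.2]]
40 [[325.8 239.7]] [[268.1 303.9]]
50 [[328.8 238.6]] [[270.6 303.6]]
60 [[331.8 237.5]] [[273.1 303.2]]
70 [[334.9 236.3]] [[275.8 302.8]]
top lip_front []
top sash []
0 [[277.  168.2]] [[359.1 164.5]]
40 [[277.  151.9]] [[362.4 148. ]]
50 [[277.  147.6]] [[363.3 143.7]]
60 [[277.  143.2]] [[364.1 139.2]]
70 [[277.1 138.7]] [[365.  134.7]]
```

View pics/s2.png

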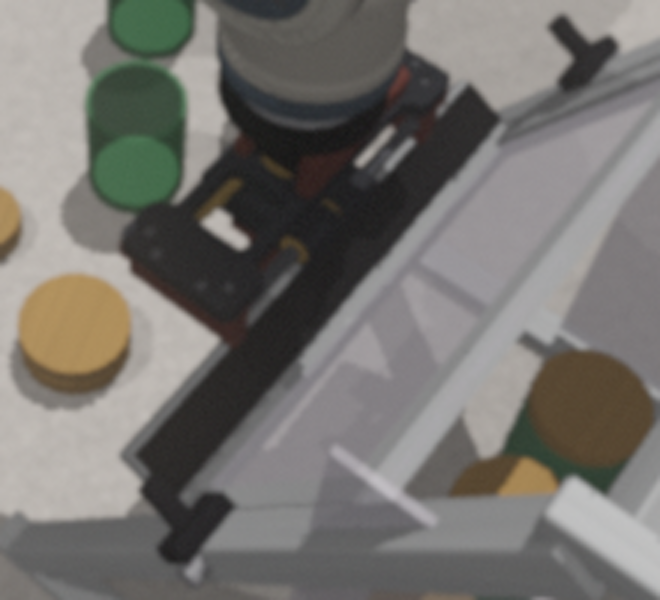

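The lip's near corner is at crop (125,455), i.e. (276.7,301.7) in the picture, so it has risen about 73 mm and about 71 mm remains. Forces are modest.

```bash
python3 -m crank '[[1,2,0,-3.5,0],[1,5,0,-9,0],[1,9,0,-16,0],[1,13,0,-23,0],[1,17,0,-30,0],[1,21,0,-37,0],[1,25,0,-44,0],[1,28,0,-49,0],[1,31,0,-55,0],[1,33,0,-59,0],[1,33,0,-59,0]]'; python3 - <<'E'
from h import *
p=np.load("p.npy")
for c in("scene","top"):
    im=env.capture(c);cv2.imwrite(f"pics/{c}3.png",im[...,::-1])
    for q in("lip_front","mark"):print(c,q,[(round(d["score"],2),np.round(d["xy"],1).tolist()) for d in env.mark_of(c,q)][:2])
    for x in(130,137,144,151):print(x,proj(c,W(p,p[3]+x/1000,(-.034,0,.007))).round(1), *[proj(c,W(p,p[3]+x/1000,(-.034,y,z))).round(1)[0] for y in(-.145,.145) for z in (0,.014)])
a=cv2.imread("pics/scene3.png")[150:350,270:470];b=cv2.imread("pics/top3.png")[70:130,150:400]
cv2.imwrite("pics/s3.png",np.vstack([cv2.resize(a,(600,400)),cv2.resize(b,(600,144))]) if 0 else cv2.resize(a,None,fx=3,fy=3,interpolation=2))
cv2.imwrite("pics/t3.png",cv2.resize(b,None,fx=3.2,fy=3.2,interpolation=2))
E
```

```text
clock: 6.0
position: [0.5934, 0.0111, 0.2885]
tool_rot: [0.0, 1.0, -0.006, 0.001]
force: [-2.5, 0.8, 2.8]
finger_gap: 0.0005
scene lip_front [(0.88, [360.2, 226.7])]
scene mark [(0.25, [360.3, 225.3])]
130 [[355.2 228.9]] [288.9 301. ] [293.2 300.4] [405.8 170.8] [411.5 168.1]
137 [[357.8 228. ]] [291.  300.7] [295.5 300.1] [408.6 169.4] [414.3 166.7]
144 [[360.4 227. ]] [293.2 300.4] [297.8 299.7] [411.5 168.1] [417.3 165.2]
151 [[363.1 226. ]] [295.5 300.1] [300.1 299.4] [414.3 166.7] [420.3 163.8]
top lip_front []
top mark []
130 [[277.1 110. ]] [369.4 112.8] [370.8 105.7] [184.  114.6] [182.6 107.5]
137 [[277.1 106.4]] [370.1 109.3] [371.5 102. ] [183.3 111.1] [181.9 103.8]
144 [[277.1 102.7]] [370.8 105.7] [372.3  98.3] [182.6 107.5] [181.2 100.1]
151 [[277.1  99. ]] [371.5 102. ] [373.   94.6] [181.9 103.8] [180.4  96.4]
```

View pics/s3.png

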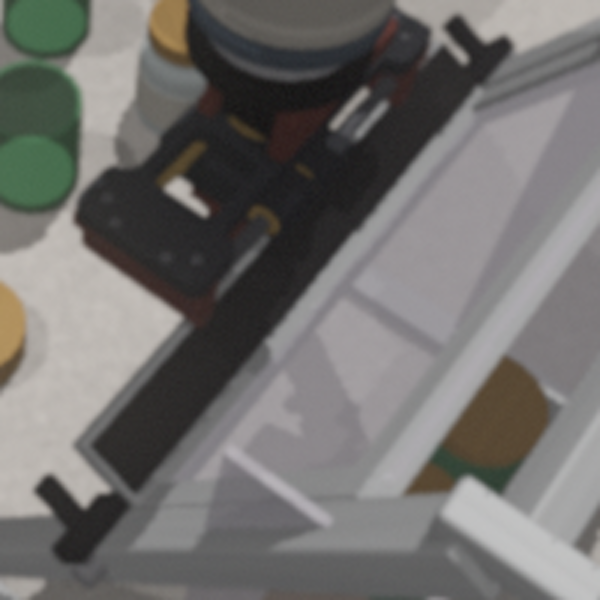

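View pics/t3.png

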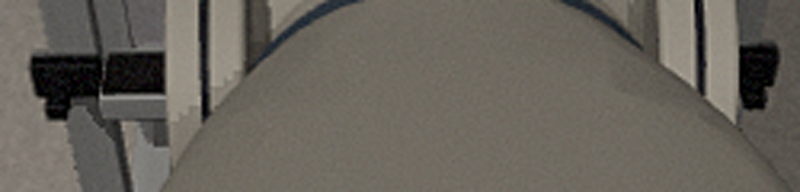

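The lip's near top corner reads (296.7,298.3), against about (297.8,299.7) expected when level. The top view's front-face rows 100–106.6 match the expected 100.1–107.5, and the network puts lip_front at (360.2,226.7) against the mark's (360.4,227). That's level to about 2 mm, so I'll withdraw straight back.

```bash
python3 -m crank '[[1,0,0,0,0],[1,-2,0,0,0],[1,-6,0,0,0],[1,-16,0,0,0],[1,-36,0,0,0],[1,-76,0,0,0],[1,-116,0,-20,0],[1,-156,0,-40,0],[1,-180,0,-40,0],[1,-180,0,-40,0],[1,-180,0,-40,0],[1,-180,0,-40,0]]'; python3 - <<'E'
from h import *
p=np.load("p.npy")
for c in("scene","top"):
    im=env.capture(c);cv2.imwrite(f"pics/{c}4.png",im[...,::-1])
    for q in("lip_front","closed_jar","open_jar","lids"):print(c,q,[(round(d["score"],2),np.round(d["xy"],1).tolist()) for d in env.mark_of(c,q)][:3])
a=cv2.imread("pics/scene4.png")[150:350,235:455];b=cv2.imread("pics/top4.png")[70:270,145:410]
cv2.imwrite("pics/st4.png",np.hstack([cv2.resize(a,(390,355),interpolation=2),cv2.resize(b,(410,355),interpolation=2)]))
E
```

```text
clock: 7.5
position: [0.4132, 0.0133, 0.3272]
tool_rot: [0.0, 1.0, -0.006, 0.0]
force: [-0.4, 0.9, 0.4]
finger_gap: 0.0004
scene lip_front [(0.67, [360.1, 223.3])]
scene closed_jar [(0.69, [327.6, 183.4])]
scene open_jar [(0.7, [191.7, 304.9]), (0.61, [279.5, 210.7])]
scene lids [(0.92, [261.4, 264.4]), (0.71, [202.5, 384.0]), (0.67, [229.4, 228.3])]
top lip_front [(0.79, [282.0, 101.3]), (0.43, [275.7, 92.5])]
top closed_jar []
top open_jar [(0.89, [233.8, 257.7]), (0.82, [176.1, 298.9])]
top lids [(0.75, [285.5, 283.4]), (0.61, [405.2, 189.4])]
```

View pics/st4.png

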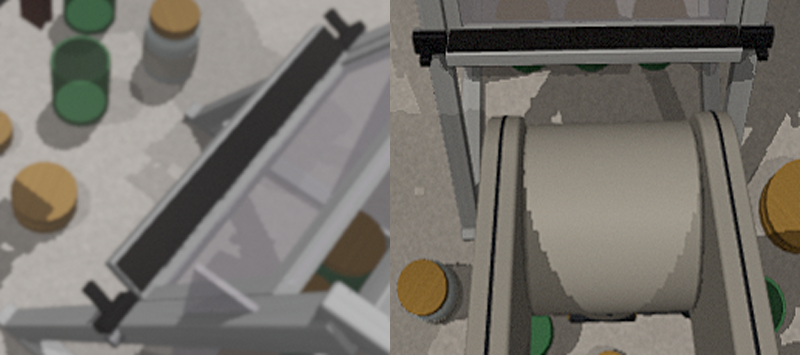

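The window stands with the lip in line with both pointers, and the jars and lids are where they were. In the top view the front face spans rows 99–105.5, against about 99–106.5 expected when level. The hand is clear, so I'm handing in.

```bash
python3 -c "
from station import env
print(env.close_job(), env.sense()['clock'])"
```

```text
the job is handed in; nothing more can be done
the job is handed in; nothing more can be done
```

I pushed the window about 144 mm up the slope, until the lip stood level with the pointers. Then I drew the hand straight back, left the window standing and handed the job in at about 8 s. The hand-in gives no verdict.

- **How it was pushed:** The interface can't tilt the hand, so it pointed straight down throughout. I pressed the fronts of the closed fingertips against the lip's lower front corner rather than reaching into the slot beneath it. The push ran at about 0.08 m/s, and each force reading was 6 N or less.
- **Level check after withdrawing:** The lip edges in the scene and top views put it 141 to 145 mm up, against 144 mm wanted, so it is within about 3 mm. The network's own lip point disagreed by a few pixels: 4 px high in the scene view and 5 px sideways in the top view. I went by the edges.
- **Jars and lids:** The closed jar and the middle lids read within about 2 px of their start positions. The open jar read within 2 px in the scene view, but the arm partly hid it in the top view, so it was checked from that one side only. I took no separate measurement of the pointers; they look unmoved in the pictures.
- **Hand clear:** The wrist force was back to its no-contact level before I handed in.

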